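# Unlock the vanity organizer

## Robot

A 7-joint arm with a two-finger parallel gripper is mounted at the origin on the work surface. World frame = base frame: x ahead of the robot, y to its left, z up, the work surface at z = 0. Lengths are in mm, angles in rad, forces in N, time in s.
With the tool pointing down it reaches from about 425 to 875 mm from the base axis. Payload 8.4 kg.
Tool frame: the origin (TCP) lies on the centre line of the jaws, within the pads' length; the fingertips stand 8 mm ahead of it and the grasp point (between the pads) lies 11 mm behind it; z points along the fingers, y is the direction in which the jaws open and shut (so a half turn about z gives the same grasp; the last joint's range is limited). The gripper opens to 87 mm and grips with 3 to 60 N. Pads are 19 mm wide; open, the fingers measure 117 mm over their backs; the gripper's body (75 mm by 190 mm) begins 51 mm behind the grasp point.
Start: joints at [-1.243, 0.333, 0.04, 1.465, -0.013, 1.343, -0.059], TCP at [269.072, 591.662, 230.546] pointing down, gripper open.
Joint ranges: [-2.58, 2.58], [-0.38, 2.09], [-1.3, 1.39], [0.25, 2.4], [-1.5, 4.64], [0.08, 2.09], [-2.65, 2.65]. Speed limits (rad/s): [2.22, 2.22, 2.79, 2.79, 3.14, 3.14, 3.14].

## Interface

Orientations are given as a rotation vector (axis times angle).
In Python, from rig import arm, viewer gives the robot as it stands.
- The arm moves only by the tool servo_tool, never from a script. Its argument "moves" is text: rows parted by semicolons, each of 7 numbers parted by spaces: the shift along the tool's x, y, z in mm, then the turn, a rotation vector about the tool's x, y, z in rad, then the finger opening in mm, from 0 to 87. A call has exactly 8 rows; each row is the pose to reach, as a shift and turn from the pose commanded when the call began, along the tool's axes at that moment; what a row does not reach only later rows make up. A row lasts 1/8 s, in which the tool goes at most 62.5 mm and 10.7 degrees, less where a joint would pass 70% of its speed; a pose out of reach is approached as far as the arm can. A call with a gripper value outside its range is refused whole. The fingers move at their own pace and stop on an object; "squeeze" is the grip in N (left out, the last holds). Time passes only in rows, so rows that repeat a pose let the fingers close, or fill a call up. It gives the time, the measured TCP pose, the force and the opening at its end, in the units of the state.
- arm.get_obs(): the state, without advancing time (a new reading comes with each control period).
- viewer.camera(name): name is "scene" or "top" or "wrist"; returns a dict with "image" (384x512x3 uint8, blue, green, red), "intrinsics" (3x3 intrinsics, pixels), "eye" and "rotation" of the camera in the world; the wrist camera has in their place "mount" (4x4, takes a point from camera to tool coordinates, whose origin is the TCP and whose axes are the flange's). Camera axes: x right, y down, z forward; pixel columns grow to the right and rows downward; lengths in mm; the calibration is good to about 2 mm. A picture is of the moment at which its call begins: read the wrist's pose just before it. There is no depth.
- arm.hand_in(): hands the job in, once; it reports no verdict.
The state is a dict: "time_s": time; "joints": joint angles; "dq": joint speeds; "effort": joint torques, N m; "tcp_pos": TCP position; "tool_rot": TCP orientation; "ft_force": force on the tool from outside, world axes, zero at the start; "wrist_torque": the same for the moment, N m; "width": finger opening in mm.
Only numpy, scipy, OpenCV 4.12 (cv2) and the standard library are available. Lean on these libraries where they do the work, as an engineer would, in place of code of your own. Each camera call takes 0.05 s, during which the arm holds its last target.

## Task

Take the key from its stand, feel for the keyhole of the lock on top of the acrylic organizer, push the key in fully home and turn it clockwise until the hidden bolt lets the door spring wide open. Never force the key in its lock, leave it there fully home and let go of it; leave the lipsticks standing and the other things on the vanity where they are.

Things in the scene. Friction and masses are not known exactly. Their poses are not given: they have to be found in the camera images.
- key: Brass key, 45 g, 68 mm long, upright in the stand. Origin: centre of its lower end, z up. From there up: flat bit 12 (x) x 4 (y) x 9 mm high; round shank 5 mm thick, 9 to 22 mm; collar disc of 20 mm diameter, 22 to 26 mm; neck 9 mm thick to 40 mm; then the flat grip. Turned half round about z it is the same key.
- key_grip (a point): Middle of the key's flat grip, 54 mm above the key's origin, axes as the key's. The grip is 30 mm along x, 8 mm thick along y, 28 mm high (40 to 68 mm above the key's origin); pinch it across y.
- stand: Fixed white ceramic key stand, 60 (x) x 44 (y) x 45 mm high, origin at the centre of its underside. A slot 15 (x) x 9 (y) mm in the middle of its top holds the key loosely, the collar's underside resting on the stand's top; lift the key straight up by at least 25 mm to free it.
- organizer: Fixed clear acrylic organizer with white top and floor, 110 (x) x 190 (y) x 105 mm high, walls 4 mm, origin at the centre of its underside. Its door covers its -x side, hinged on the vertical edge at x = -58, y = +91 mm. On its top, near the right front corner, is the lock: a square aluminium housing of 50 x 50 mm.
- lock_mark (a point): Where the middle of the keyhole's mouth is meant to be: x = -20, y = -60, z = 139 mm in the organizer's frame, axes as the organizer's; the lock's square steel face, 38 mm wide, is level with it. The lock was stuck on by hand: the real keyhole, a slot 14 mm along x and 6 mm wide (1 mm play all round the bit), is off it by 3.5 to 6.5 mm along +x or -x, up to 4 mm along y, 0.04 rad in yaw.
- lock_core (a point): A point 22 mm below lock_mark: where the key's origin is, but for the lock's offset, when fully home, its collar on the face. The face is sprung: it sinks up to 5 mm, taking 3 N at first and 7 N at the end, then is rigid; it springs up round the bit when aligned. It is 7 mm thick; the key turns only once its bit is wholly below it. Over 30 N between key and lock spoils it.
- rotor (a joint): The lock's turning core under the face (rad): 0 = locked, its slot (14 x 6 mm too) in line with the face's; grows clockwise seen from above, stops at 1.4. About 0.04 N m of friction; stays where it is left. The bolt is clear of the door at about 0.7. Up to 0.2 rad of play between key and core comes on top, so turn the key 0.9 to 1.4 rad.
- door (a joint): The organizer's door (rad): 0 = closed, held by the bolt; grows as it opens to the organizer's -x side. Once the bolt is clear a weak spring swings it slowly, in 1 to 3 s, to more than 1 rad; it needs 190 mm of free space in front.
- lipstick0: One of three closed black lipstick tubes standing in the organizer behind the door, 21 mm diameter, 70 mm tall, 30 g; origin at the centre of its underside, z up.
- lipstick1: One of three closed black lipstick tubes standing in the organizer behind the door, 21 mm diameter, 70 mm tall, 30 g; origin at the centre of its underside, z up.
- lipstick2: One of three closed black lipstick tubes standing in the organizer behind the door, 21 mm diameter, 70 mm tall, 30 g; origin at the centre of its underside, z up.
- jar: Frosted glass jar with aluminium lid, 56 mm diameter, 44 mm tall; origin at the centre of its underside. To be left alone.
- compact: Rose-gold round compact, closed, 72 mm diameter, 15 mm tall, with a small press-button clasp; origin at the centre of its underside. To be left alone.
- curler: Stainless eyelash curler lying flat, about 125 x 80 mm, 8 mm tall; origin under its middle. To be left alone.
Things that resemble listed ones, but are neither listed nor needed, are in the scene too. Leave any orange or pink look-alike of the organizer alone.

How it is judged (in metres and radians):
On the way, in this order (a step that is already met when the one before it is completed fails the run):
1. the key is fully home in the lock (z of key in the frame of lock_mark below -0.0195 m and horizontal distance between key and lock_mark below 0.0095 m and angle between key's own z axis and vertical below 0.15 rad and value of joint rotor below 0.4 rad), for 0.1 s.
2. the key, fully home, has turned the lock's core clockwise by more than 0.6 rad (z of key in the frame of lock_mark below -0.0195 m and horizontal distance between key and lock_mark below 0.0095 m and angle between key's own z axis and vertical below 0.15 rad and value of joint rotor above 0.6 rad), for 0.1 s.
At the end, for the whole second after the job is handed in: Door open by more than 0.6 rad, lock core turned by more than 0.6 rad, key released, at rest in the lock, its lower end over 19.5 mm below lock_mark and within 9.5 mm sideways, tilted under 0.15 rad; the lipsticks stand (tilt under 0.2 rad) (all of step 2 and value of joint door above 0.6 rad and linear speed of key below 0.02 m/s and contact force between key and the fingers below 0.05 N and angle between each of lipstick0, lipstick1, lipstick2's own z axis and vertical below 0.2 rad); the robot touches nothing.
It fails at once if the key is forced: more than 30 N between key and lock (contact force between key and lock above 30 N).
It fails at once if the jar, compact or eyelash curler is moved by more than 20 mm (distance of any of jar, compact, curler from where it was at the start of the episode above 0.02 m).
It fails at once if a lipstick is knocked over or pushed by more than 20 mm (angle between any of lipstick0, lipstick1, lipstick2's own z axis and vertical above 0.5 rad or distance of any of lipstick0, lipstick1, lipstick2 from where it was at the start of the episode above 0.02 m).
It also fails if it takes over 72 s, if anything falls off the work surface, if the arm or the gripper's body presses on something with over 40 N, if the wrist force passes 120 N, or if a joint passes its speed limit or range.

## Working session

There is one attempt and no reset: what is moved stays moved. The work goes in short steps, Python scripts to look and compute and a tool call to move; the robot and the scene stay as the last step left them, time stands still between calls to the robot, and variables do not carry over. Pictures are saved under pics/ and viewed, and the job is handed in when it is done.

Besides the shell and the picture viewer there is one more tool, called after ">>>" as a command line: name --argument value ..., lists and objects as JSON in quotes. servo_tool: Moves the arm, as the interface text tells. Its arguments: {"type":"object","properties":{"moves":{"type":"string"},"squeeze":{"type":"number"}},"required":["moves"]}

```bash
ls; mkdir -p pics; python3 - <<'E'
from rig import arm, viewer
import cv2
print(arm.get_obs())
for n in ["scene","top","wrist"]:
    c=viewer.camera(n); cv2.imwrite(f"pics/a_{n}.png",c["image"])
    print(n,{k:v.tolist() if hasattr(v,'tolist') else v for k,v in c.items() if k!="image"})
E
```

```text
pics
{'time_s': 0.0, 'joints': array([-1.24318284,  0.3338878 ,  0.03984877,  1.46627546, -0.01338097,
        1.34331178, -0.05847658]), 'dq': array([-0.00042102, -0.00077426,  0.00146152, -0.00192498,  0.00041166,
        0.00066991, -0.00074758]), 'effort': array([-9.68949316e-04, -6.56354141e+01,  1.33483864e+00, -4.03799379e+01,
       -5.97128039e-02,  4.43152059e-02,  1.23637533e-04]), 'tcp_pos': array([268.90864934, 591.2576879 , 229.67181481]), 'tool_rot': array([-6.65259535e-01, -3.07011635e+00,  2.51491161e-03]), 'ft_force': array([ 0.28585211, -0.77483742, -0.524222  ]), 'wrist_torque': array([-0.06477457,  0.04607137,  0.024156  ]), 'width': 87.4481643781128}
scene {'intrinsics': [[465.4484825497725, 0.0, 259.4167752272426], [0.0, 465.4484825497725, 191.49486969607025], [0.0, 0.0, 1.0]], 'eye': [1604.9438670435898, 198.8068928114914, 770.5659532774499], 'rotation': [-1.4771415045668816, -1.7780108047261611, 1.0072407025484666]}
top {'intrinsics': [[399.64403316882283, 0.0, 253.15934477103403], [0.0, 399.64403316882283, 193.8760278567894], [0.0, 0.0, 1.0]], 'eye': [402.2763124285116, -12.398363807695436, 1199.7446010138096], 'rotation': [-2.1146054753149253, 2.1636781425699443, -0.14833197137017606]}
wrist {'intrinsics': [[276.61000336802516, 0.0, 258.5686595874601], [0.0, 276.61000336802516, 186.73617537539243], [0.0, 0.0, 1.0]], 'mount': [[-0.0005434446431607365, -0.9523336150717859, -0.3050580113228003, 84.74793132220984], [0.9999998349221767, -0.0005744677618439984, 1.1933490660202986e-05, -0.736734981636844], [-0.0001866106572979325, -0.3050579544792964, 0.9523337700540541, -153.62268757316218], [0.0, 0.0, 0.0, 1.0]]}
```

View pics/a_scene.png

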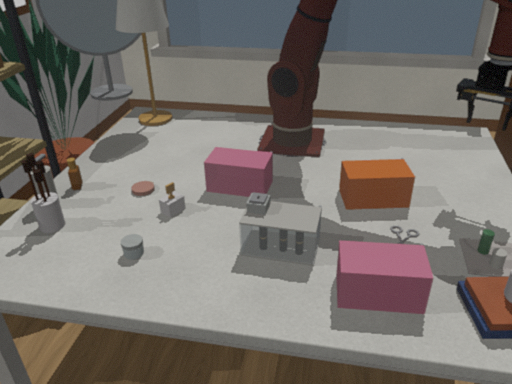

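View pics/a_top.png

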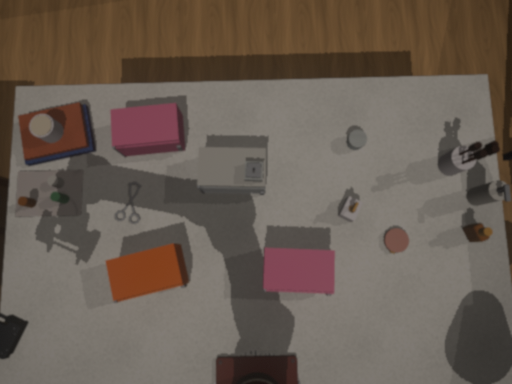

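View pics/a_wrist.png

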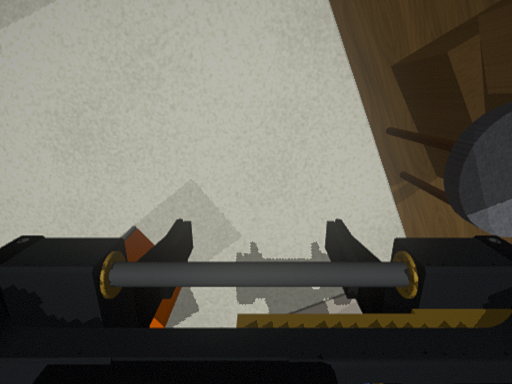

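```bash
cat > h.py <<'E'
import numpy as np, cv2
from scipy.spatial.transform import Rotation as R
from rig import arm, viewer
def cam(n):
    o=arm.get_obs(); c=viewer.camera(n); K=c["intrinsics"]
    if n=="wrist":
        M=np.array(c["mount"]); T=np.eye(4); T[:3,:3]=R.from_rotvec(o["tool_rot"]).as_matrix(); T[:3,3]=o["tcp_pos"]
        W=T@M; c["E"]=W[:3,3]; c["R"]=W[:3,:3]
    else:
        c["E"]=np.array(c["eye"]); c["R"]=R.from_rotvec(c["rotation"]).as_matrix()
    c["K"]=np.array(K); return c
def ray(c,u,v):
    d=c["R"]@np.linalg.solve(c["K"],[u,v,1.]); return c["E"],d/np.linalg.norm(d)
def plane(c,u,v,z):
    e,d=ray(c,u,v); return e+d*(z-e[2])/d[2]
def proj(c,p):
    q=c["K"]@(c["R"].T@(np.array(p,float)-c["E"])); return q[:2]/q[2]
def tri(rs):
    A=np.zeros((3,3));b=np.zeros(3)
    for e,d in rs:
        P=np.eye(3)-np.outer(d,d);A+=P;b+=P@e
    x=np.linalg.solve(A,b); return x,[np.linalg.norm(np.cross(x-e,d)) for e,d in rs]
def crop(im,u0,u1,v0,v1,s,f):
    cv2.imwrite(f,cv2.resize(im[v0:v1,u0:u1],None,fx=s,fy=s,interpolation=cv2.INTER_CUBIC))
E
python3 - <<'E'
from h import *
t=cv2.imread("pics/a_top.png"); s=cv2.imread("pics/a_scene.png")
crop(t,190,390,130,240,4,"pics/b_top.png")
crop(s,140,340,170,270,4,"pics/b_scene.png")
E
```

```text
(no output)
```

View pics/b_top.png

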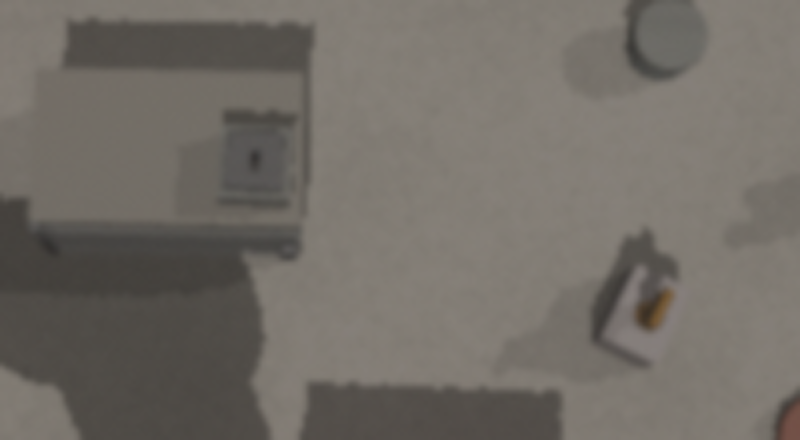

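View pics/b_scene.png

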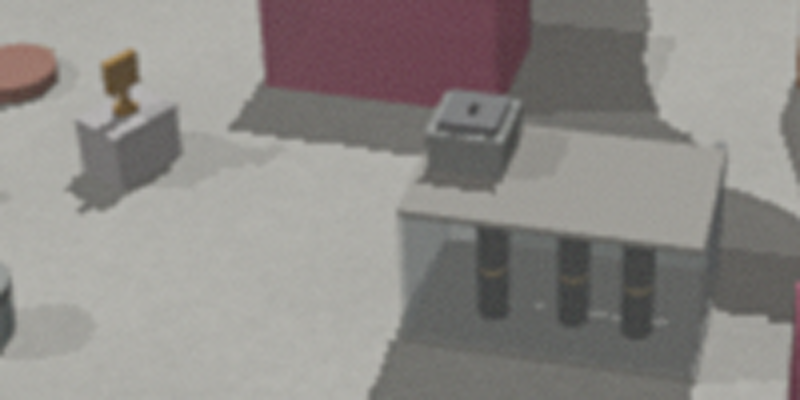

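```bash
python3 - <<'E'
from h import *
t=cam("top"); s=cam("scene")
def q(a,b): return tri([ray(t,*a),ray(s,*b)])
print("key",q((353.7,207),(170,187.5)))
print("hole",q((253.7,169.5),(258.3,197)))
# organizer top corners at z=105 in top crop
for n,(u,v) in dict(tl=(36,69),tr=(309,72),bl=(30,220),br=(305,223)).items():
    print(n,plane(t,190+u/4,130+v/4,105))
for n,(u,v) in dict(a=(637,265),b=(678,283),c=(650,362),d=(600,335)).items():
    print(n,plane(t,190+u/4,130+v/4,45))
for n,(u,v) in dict(pl=(307,383),).items(): print(n,plane(t,190+u/4,130+v/4,0))
for u,v in [(265,250),(334,250),(265,290)]: print(plane(t,u,v,80))
o=arm.get_obs(); print(o["tcp_pos"],R.from_rotvec(o["tool_rot"]).as_matrix().round(3))
E
```

```text
key (array([ 526.44893738, -284.78995116,   78.95232316]), [np.float64(0.23353231857763163), np.float64(0.23353231857766168)])
hole (array([627.84064228,  -5.03390658, 139.59139718]), [np.float64(1.0187812367528983), np.float64(1.0187812367528712)])
tl [703.30903994 147.18782287 105.        ]
tr [696.25828963 -45.36702731 105.        ]
bl [595.22413437 151.5787768  105.        ]
br [588.49608724 -39.65104977 105.        ]
a [ 561.89495308 -281.75505102   45.        ]
b [ 547.99697246 -310.67767466   45.        ]
c [ 491.0863832  -287.03314188   45.        ]
d [ 511.44377845 -252.13851141   45.        ]
pl [484.70815803 -40.49221925   0.        ]
[412.13039398 -31.9475804   80.        ]
[ 407.90091643 -222.8563422    80.        ]
[303.87207525 -29.08582567  80.        ]
[268.98222123 591.48665346 230.12095521] [[-0.91   0.414 -0.   ]
 [ 0.414  0.91  -0.001]
 [-0.    -0.001 -1.   ]]
```

>>> servo_tool --moves "-56 -29.5 0 0 0 0 87; -112 -59 0 0 0 0 87; -168 -88.5 0 0 0 0 87; -224 -118 0 0 0 0 87; -280 -147.5 0 0 0 0 87; -336 -177 0 0 0 0 87; -392 -206.5 0 0 0 0 87; -448 -236 0 0 0 0 87"

```text
time_s: 1.25
tcp_pos: [576.2, 194.8, 230.7]
tool_rot: [0.665, 3.07, 0.001]
ft_force: [-0.1, 0.7, 0.8]
width: 87.1
```

>>> servo_tool --moves "-19 -58 0 0 0 0 87; -38 -116 0 0 0 0 87; -57 -174 0 0 0 0 87; -76 -232 0 0 0 0 87; -95 -290 10 0 0 0 87; -114 -348 20 0 0 0 87; -133 -406 30 0 0 0 87; -147 -454 40 0 0 0 87"

```text
time_s: 2.25
tcp_pos: [520.4, -280.2, 190.5]
tool_rot: [0.667, 3.07, -0.001]
ft_force: [0.9, -0.2, -0.4]
width: 86.9
```

```bash
python3 - <<'E'
from h import *
c=cam("wrist"); cv2.imwrite("pics/c_wrist.png",c["image"]); o=arm.get_obs(); print(o["tcp_pos"],o["dq"].round(3),o["joints"].round(3))
print(proj(c,[526.4,-284.8,79]))
u,v=proj(c,[526.4,-284.8,79]).astype(int)
crop(c["image"],u-70,u+70,v-60,v+60,5,"pics/c_crop.png");print(u,v)
E
```

```text
[ 517.2344166  -287.08383945  189.40284584] [-0.04  -0.04  -0.01   0.032  0.056  0.027 -0.158] [-0.106  0.271  0.642  1.695 -0.166  1.232  1.71 ]
[257.6296076  193.41168651]
257 193
```

View pics/c_wrist.png

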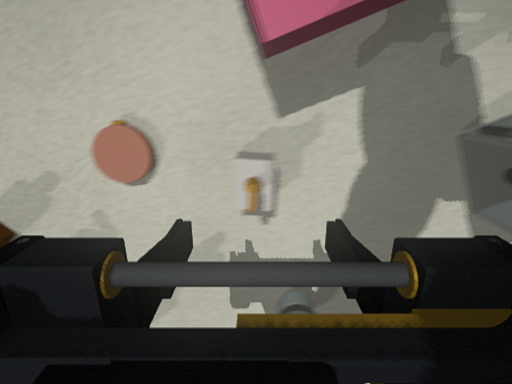

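View pics/c_crop.png

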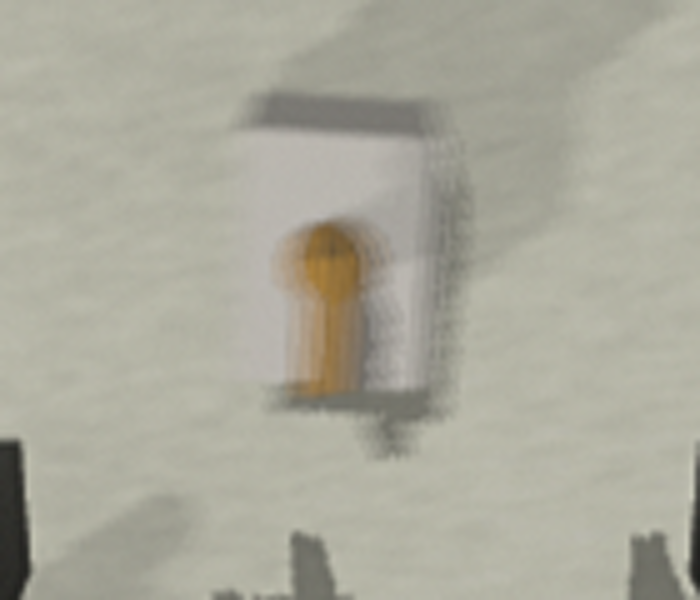

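>>> servo_tool --moves "-5 0 10 0 0 0 87; -10 0 20 0 0 0 87; -20 0 20 0 0 0 87; -20 0 20 0 0 0 87; -20 0 20 0 0 0 87; -20 0 20 0 0 0 87; -20 0 20 0 0 0 87; -20 0 20 0 0 0 87"

```text
time_s: 3.3
tcp_pos: [539.3, -286.0, 170.7]
tool_rot: [0.665, 3.07, 0.0]
ft_force: [-0.5, -0.1, -0.2]
width: 86.9
```

```bash
python3 - <<'E'
from h import *
c=cam("wrist"); cv2.imwrite("pics/d_wrist.png",c["image"]); o=arm.get_obs(); print(o["tcp_pos"],o["tool_rot"],o["dq"].round(3))
print(proj(c,[526.4,-284.8,79]))
u,v=proj(c,[526.4,-284.8,79]).astype(int)
crop(c["image"],u-60,u+60,v-50,v+50,6,"pics/d_crop.png");print(u,v)
np.savez("d.npz",E=c["E"],R=c["R"],K=c["K"])
E
```

```text
[ 539.29497233 -285.98767187  170.66182478] [6.65431240e-01 3.07021112e+00 9.98564562e-05] [ 0.     0.002 -0.    -0.001 -0.    -0.001  0.001]
[254.70112448 180.46271783]
254 180
```

View pics/d_crop.png

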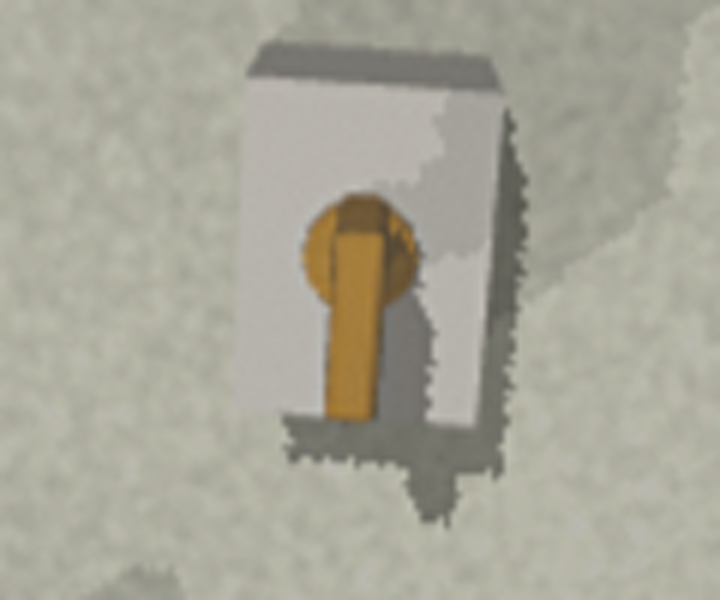

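```bash
python3 - <<'E'
from h import *
d=np.load("d.npz"); c={k:d[k] for k in d}
P=lambda u,v,z:plane(c,194+u/6,130+v/6,z)
q=[P(337,233,91),P(383,233,91),P(375,420,91),P(325,418,91)]
for a in q: print(a.round(1))
n=np.linalg.norm
print("len",n(q[0]-q[3]),n(q[1]-q[2]),"w",n(q[0]-q[1]),n(q[2]-q[3]))
m=sum(q)/4; ax=(q[0]+q[1]-q[2]-q[3]); print("centre",m,"yaw",np.arctan2(ax[1],ax[0]))
s=[P(245,78,45),P(503,92,45),P(475,428,45),P(240,415,45)]
print(sum(s)/4,[n(s[i]-s[i-1]).round(1) for i in range(4)], np.arctan2(*(s[0]-s[3])[:2][::-1]),np.arctan2(*(s[1]-s[2])[:2][::-1]))
# collar circle center (361,252)?, z=49
print("collar",P(361,252,49))
# heights: tri top-of-grip between top cam and wrist
t=cam("top");sc=cam("scene")
uv=np.array([(337+383+375+325)/4,(233*2+420+418)/4])
print(tri([ray(c,194+uv[0]/6,130+uv[1]/6),ray(sc,140+122/4,170+53/4)]))
print("topcam proj of centre",proj(t,m),proj(sc,m))
o=arm.get_obs(); Rm=R.from_rotvec(o["tool_rot"]).as_matrix()
print("tool x yaw",np.arctan2(Rm[1,0],Rm[0,0])); print("shift tool",Rm.T@(m-o["tcp_pos"]))
E
```

```text
[ 512.1 -282.4   91. ]
[ 514.8 -276.3   91. ]
[ 540.6 -289.4   91. ]
[ 537.2 -296.1   91. ]
len 28.5968468406605 28.86829657517997 w 6.652477037524441 7.499320961922856
centre [ 526.14491562 -286.01769866   91.        ] yaw 2.656967807606433
[ 528.18031421 -285.83028041   45.        ] [np.float64(60.4), np.float64(43.5), np.float64(60.6), np.float64(42.3)] 2.6731692080705995 2.6523516744984095
collar [ 525.83311094 -285.57244756   49.        ]
(array([ 524.91744262, -284.11507694,   92.66629539]), [np.float64(1.5906857648053279), np.float64(1.5906857648052681)])
topcam proj of centre [355.25506878 206.57202206] [169.23044879 183.83853496]
tool x yaw 2.71478394463767
shift tool [12.01658188 -5.47469206 79.61851466]
```

>>> servo_tool --moves "6 -3 10 0 0 0.03 87; 12 -5.5 30 0 0 0.058 87; 12 -5.5 50 0 0 0.058 87; 12 -5.5 70 0 0 0.058 87; 12 -5.5 90 0 0 0.058 80; 12 -5.5 104.5 0 0 0.058 50; 12 -5.5 104.5 0 0 0.058 30; 12 -5.5 104.5 0 0 0.058 25" --squeeze 10

```text
time_s: 4.45
tcp_pos: [526.5, -286.4, 66.6]
tool_rot: [0.754, 3.049, -0.0]
ft_force: [-0.4, -0.0, -0.1]
width: 57.9
```

```bash
python3 - <<'E'
from h import *
c=cam("wrist"); cv2.imwrite("pics/e_wrist.png",c["image"]); o=arm.get_obs(); print(o)
E
```

```text
{'time_s': 4.5, 'joints': array([-0.06125446,  0.41731673,  0.60154659,  1.79739103, -0.27441296,
        1.00987198,  1.73338734]), 'dq': array([-8.53785688e-05, -4.77679269e-03,  6.12333214e-04, -1.51063259e-03,
       -1.93578739e-03, -2.29055038e-03,  1.19460390e-03]), 'effort': array([-3.81284437e-03, -5.60478151e+01,  9.96690452e+00, -3.34375083e+01,
        4.97999880e-02,  7.80404359e-02,  1.64619170e-03]), 'tcp_pos': array([ 526.6348338 , -286.39309846,   66.79960546]), 'tool_rot': array([ 7.54003646e-01,  3.04857825e+00, -3.32267596e-04]), 'ft_force': array([-0.31709135,  0.05024279,  0.30091148]), 'wrist_torque': array([ 0.00797406,  0.00876067, -0.02341302]), 'width': 53.82189380609062}
```

View pics/e_wrist.png

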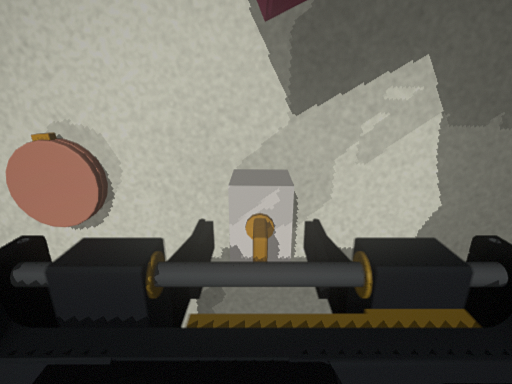

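>>> servo_tool --moves "0 0 0 0 0 0 0; 0 0 0 0 0 0 0; 0 0 0 0 0 0 0; 0 0 0 0 0 0 0; 0 0 0 0 0 0 0; 0 0 0 0 0 0 0; 0 0 0 0 0 0 0; 0 0 0 0 0 0 0" --squeeze 30

```text
time_s: 5.5
tcp_pos: [526.2, -286.0, 66.1]
tool_rot: [-0.754, -3.05, 0.0]
ft_force: [-0.1, -0.3, 0.9]
width: 7.5
```

>>> servo_tool --moves "0 0 -6 0 0 0 0; 0 0 -16 0 0 0 0; 0 0 -28 0 0 0 0; 0 0 -48 0 0 0 0; 0 0 -75 0 0 0 0; 0 0 -110 0 0 0 0; 0 0 -140 0 0 0 0; 0 0 -150 0 0 0 0"

```text
time_s: 6.5
tcp_pos: [526.9, -286.7, 219.0]
tool_rot: [0.753, 3.046, -0.0]
ft_force: [0.8, 0.4, -1.0]
width: 7.9
```

```bash
python3 - <<'E'
from h import *
c=cam("wrist"); cv2.imwrite("pics/f_wrist.png",c["image"]); o=arm.get_obs(); print(o["tcp_pos"],o["width"],o["ft_force"])
crop(c["image"],180,340,190,290,5,"pics/f_crop.png")
Rm=R.from_rotvec(o["tool_rot"]).as_matrix(); print(Rm.round(4))
E
```

```text
[ 526.94254318 -286.57869741  218.92594845] 7.803803492190279 [ 0.38579574  0.26213057 -0.13073033]
[[-8.847e-01  4.662e-01  3.500e-03]
 [ 4.662e-01  8.847e-01 -9.000e-04]
 [-3.500e-03  8.000e-04 -1.000e+00]]
```

View pics/f_crop.png

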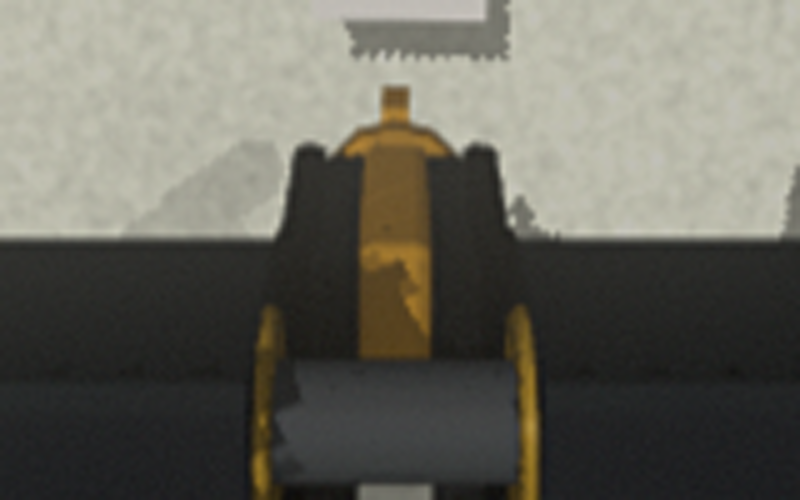

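>>> servo_tool --moves "1 40 0 0 0 -0.06 0; 2 100 0 0 0 -0.14 0; 3 160 0 0 0 -0.23 0; 4 220 0 0 0 -0.32 0; 5 275 0 0 0 -0.4 0; 6 315 0 0 0 -0.448 0; 6 315 0 0 0 -0.448 0; 6 315 0 0 0 -0.448 0"

```text
time_s: 7.55
tcp_pos: [667.0, -5.4, 215.1]
tool_rot: [-0.059, -3.139, 0.002]
ft_force: [-0.1, -1.0, 0.0]
width: 7.9
```

>>> servo_tool --moves "0 0 5 0 0 0 0; 0 0 5 0 0 0 0; 0 0 5 0 0 0 0; 0 0 5 0 0 0 0; 0 0 5 0 0 0 0; 0 0 5 0 0 0 0; 0 0 5 0 0 0 0; 0 0 5 0 0 0 0"

```text
time_s: 8.55
tcp_pos: [667.7, -4.5, 211.1]
tool_rot: [0.058, 3.141, -0.0]
ft_force: [-0.3, 0.6, -0.8]
width: 7.7
```

```bash
python3 - <<'E'
from h import *
c=cam("wrist"); cv2.imwrite("pics/g_wrist.png",c["image"]); o=arm.get_obs(); print(o["tcp_pos"],o["tool_rot"],o["width"],o["ft_force"])
np.savez("g.npz",E=c["E"],R=c["R"],K=c["K"],p=o["tcp_pos"],r=o["tool_rot"])
u,v=proj(c,[627.8,-5,139.5]).astype(int);print(u,v)
crop(c["image"],u-50,u+50,v-40,v+40,7,"pics/g_crop.png")
crop(c["image"],210,310,190,270,7,"pics/g_key.png")
E
```

```text
[667.66879536  -4.50547756 211.05885463] [-5.76615268e-02 -3.14105987e+00  5.36660086e-05] 7.500841126603661 [-0.2435629   0.08647435  0.03968424]
256 155
```

View pics/g_wrist.png

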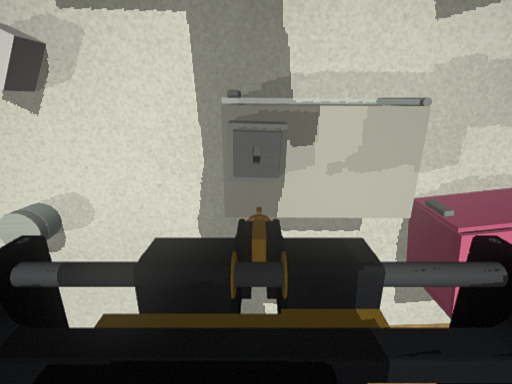

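View pics/g_crop.png

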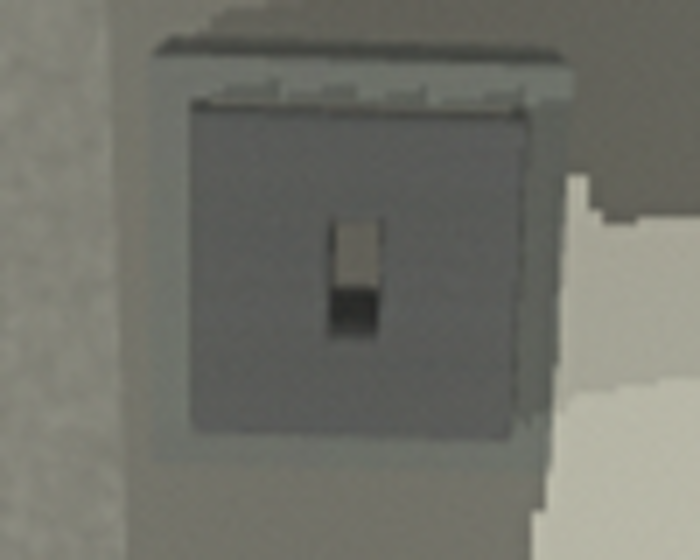

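View pics/g_key.png

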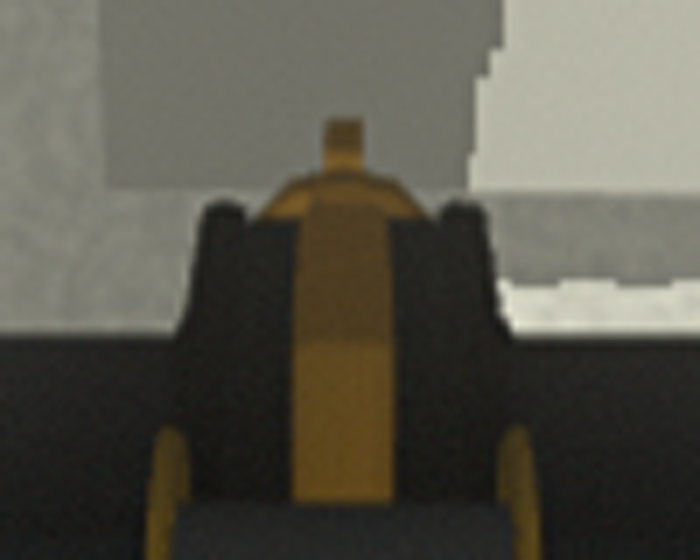

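```bash
python3 - <<'E'
from h import *
d=np.load("g.npz"); c={k:d[k] for k in d}; Rm=R.from_rotvec(d["r"]).as_matrix(); p=d["p"]
g=lambda x,y:(206+(x+.5)/7-.5,115+(y+.5)/7-.5)
T=lambda w:Rm.T@(w-p)
def P(x,y,z=139): return T(plane(c,*g(x,y),z))
sl=dict(TL=P(330,215),TR=P(382,215),BL=P(328,338),BR=P(379,338))
for k,v in sl.items(): print(k,v.round(2))
m=sum(sl.values())/4; print("hole tool",m, "world",Rm@m+p)
a=sl["TL"]+sl["TR"]-sl["BL"]-sl["BR"]; print("slot yaw in tool",np.arctan2(a[1],a[0]))
for q in [((190,105),(190,432)),((527,115),(512,437)),((527,115),(190,105)),((512,437),(190,433))]:
    a=P(*q[0])-P(*q[1]); print("face edge",np.linalg.norm(a),np.arctan2(a[1],a[0]))
k=lambda x,y:(210+(x+.5)/7-.5,190+(y+.5)/7-.5)
for x in(325,343.5,362):
    e,dd=ray(c,*k(x,118)); w=e+dd*((p[2]-43.1)-e[2])/dd[2]; print("bit edge tool",T(w).round(2), "expected px of (6,0,43.1)",proj(c,Rm@[6,0,43.1]+p), k(x,118))
print("tool yaw",np.arctan2(Rm[1,0],Rm[0,0]))
f=[P(190,105),P(527,115),P(512,437),P(190,433)]; print("face centre",sum(f)/4)
E
```

```text
TL [48.27 -5.32 72.06]
TR [48.27  0.76 72.06]
BL [33.6  -5.66 72.06]
BR [33.59  0.41 72.06]
hole tool [40.93250342 -2.4516403  72.05905888] world [626.67358746  -5.45560471 139.        ]
slot yaw in tool 0.02325950836322063
face edge 38.96126876247204 0.029130202120464428
face edge 38.451919244802916 0.023252817015479085
face edge 38.72990103284579 1.600672110107922
face edge 38.960609421246645 1.5843543837968703
bit edge tool [ 6.16 -2.53 43.1 ] expected px of (6,0,43.1) [259.30540441 206.62546803] (256.0, 206.42857142857142)
bit edge tool [ 6.16 -0.51 43.1 ] expected px of (6,0,43.1) [259.30540441 206.62546803] (258.64285714285717, 206.42857142857142)
bit edge tool [ 6.16  1.51 43.1 ] expected px of (6,0,43.1) [259.30540441 206.62546803] (261.2857142857143, 206.42857142857142)
tool yaw 3.1048820823991266
face centre [40.97941428 -2.45052643 72.05905898]
```

>>> servo_tool --moves "6 -1 7 0 0 0.01 0; 12 -2 14 0 0 0.023 0; 18 -2 21 0 0 0.023 0; 18 -2 21 0 0 0.023 0; 18 -2 21 0 0 0.023 0; 18 -2 21 0 0 0.023 0; 18 -2 21 0 0 0.023 0; 18 -2 21 0 0 0.023 0"

```text
time_s: 9.6
tcp_pos: [649.7, -5.9, 190.1]
tool_rot: [0.094, 3.14, -0.0]
ft_force: [-0.2, -0.3, -0.6]
width: 7.7
```

```bash
python3 - <<'E'
from h import *
c=cam("wrist"); cv2.imwrite("pics/i_wrist.png",c["image"]); o=arm.get_obs(); print(o["tcp_pos"],o["tool_rot"],o["width"],o["ft_force"])
np.savez("i.npz",E=c["E"],R=c["R"],K=c["K"],p=o["tcp_pos"],r=o["tool_rot"])
crop(c["image"],210,310,150,220,8,"pics/i_crop.png")
print(proj(c,[626.7,-5.5,139]))
E
```

```text
[649.65345798  -5.88661868 190.08558178] [ 9.39122156e-02  3.14015054e+00 -9.06523717e-05] 7.66451030221417 [-0.08391438  0.04487903 -0.29567046]
[258.03888303 182.32293536]
```

View pics/i_crop.png

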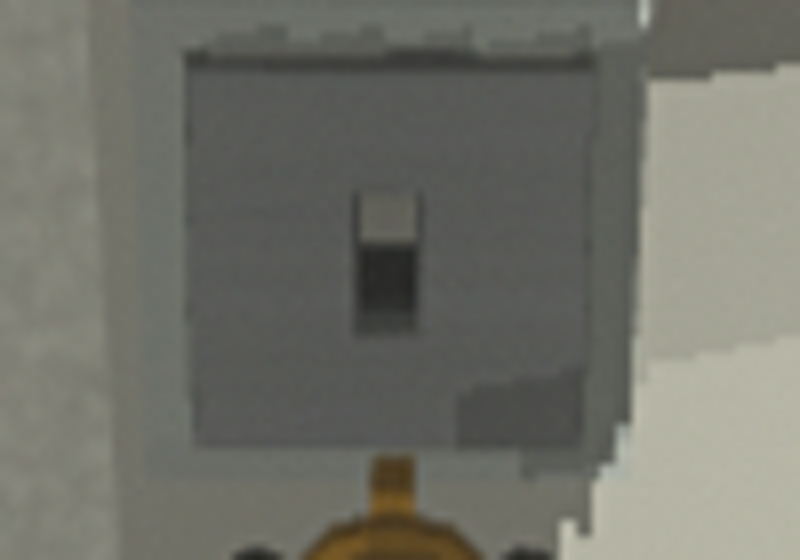

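```bash
python3 - <<'E'
from h import *
d=np.load("i.npz"); c={k:d[k] for k in d}; Rm=R.from_rotvec(d["r"]).as_matrix(); p=d["p"]
g=lambda x,y:(210+(x+.5)/8-.5,150+(y+.5)/8-.5)
T=lambda w:Rm.T@(w-p)
d0=np.load("g.npz"); c0={k:d0[k] for k in d0}
# height by triangulation from two wrist places
r0=ray(c0,206+355.5/7-.43,115+277/7-.43); r1=ray(c,*g(387,262.5)); print("tri hole",tri([r0,r1]))
for z in (139,141):
    P=lambda x,y:T(plane(c,*g(x,y),z))
    q=[P(354,190),P(422,190),P(418,335),P(353,335)]
    m=sum(q)/4; a=q[0]+q[1]-q[2]-q[3]
    print(z,"hole",m.round(2),"yaw",np.arctan2(a[1],a[0]).round(4),"size",np.linalg.norm(q[0]-q[3]).round(2),np.linalg.norm(q[0]-q[1]).round(2),"world",(Rm@m+p).round(2))
    f=[P(186,58),P(594,62),P(582,445),P(195,445)]
    print([np.linalg.norm(f[i]-f[i-1]).round(2) for i in range(4)],(sum(f)/4).round(2))
for z in (43.1,):
  for x in(371,392.5,414):
    e,dd=ray(c,*g(x,457)); w=e+dd*((p[2]-z)-e[2])/dd[2]; print("bit",T(w).round(2))
E
```

```text
tri hole (array([626.50657056,  -5.45968917, 139.77913261]), [np.float64(0.1052492193619618), np.float64(0.10524921936195646)])
139 hole [22.82 -1.09 51.08] yaw 0.0178 size 14.65 6.51 world [626.81  -5.61 139.  ]
[np.float64(38.99), np.float64(38.32), np.float64(38.61), np.float64(38.42)] [23.37 -0.84 51.08]
141 hole [23.43 -1.08 49.08] yaw 0.0178 size 14.5 6.44 world [626.21  -5.57 141.  ]
[np.float64(38.61), np.float64(37.95), np.float64(38.24), np.float64(38.05)] [23.97 -0.84 49.08]
bit [ 5.89 -2.6  43.1 ]
bit [ 5.89 -0.54 43.1 ]
bit [ 5.89  1.51 43.1 ]
```

>>> servo_tool --moves "6 -0.2 0 0 0 0.005 0; 14 -0.4 0 0 0 0.015 0; 20 -0.5 0 0 0 0.015 0; 22.9 -0.5 0 0 0 0.015 0; 22.9 -0.5 3 0 0 0.015 0; 22.9 -0.5 6 0 0 0.015 0; 22.9 -0.5 6 0 0 0.015 0; 22.9 -0.5 6 0 0 0.015 0"

```text
time_s: 10.65
tcp_pos: [626.8, -5.1, 184.0]
tool_rot: [-0.118, -3.139, 0.0]
ft_force: [-0.0, -0.0, -0.0]
width: 8.0
```

```bash
python3 - <<'E'
from h import *
c=cam("wrist"); o=arm.get_obs(); print(o["tcp_pos"],o["tool_rot"],o["width"],o["ft_force"],o["wrist_torque"])
crop(c["image"],210,310,180,250,8,"pics/j_crop.png")
E
```

```text
[626.80365527  -5.04145361 184.03326526] [-1.17503136e-01 -3.13937860e+00  1.89802473e-04] 7.928819122460873 [ 0.7414934   1.23478842 -0.14007322] [ 0.03274136 -0.01165344  0.04257955]
```

View pics/j_crop.png

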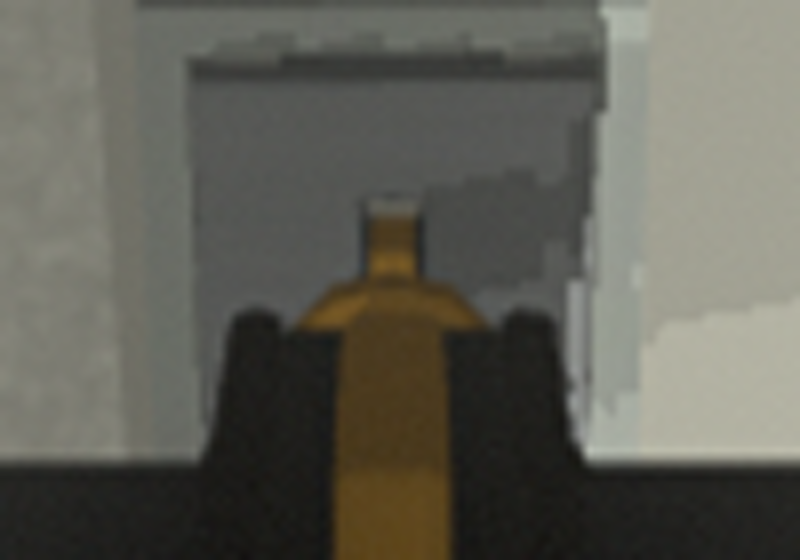

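>>> servo_tool --moves "0 0 1 0 0 0 0; 0 0 2 0 0 0 0; 0 0 3 0 0 0 0; 0 0 4 0 0 0 0; 0 0 5 0 0 0 0; 0 0 6 0 0 0 0; 0 0 6 0 0 0 0; 0 0 6 0 0 0 0"

```text
time_s: 11.7
tcp_pos: [626.7, -5.0, 178.1]
tool_rot: [0.117, 3.139, -0.0]
ft_force: [0.2, 0.4, -0.4]
width: 7.8
```

```bash
python3 - <<'E'
from h import *
o=arm.get_obs(); print(o["tcp_pos"],o["width"],o["ft_force"],o["wrist_torque"])
c=cam("wrist"); 
crop(c["image"],210,310,180,250,8,"pics/k_crop.png")
E
```

```text
[626.73117953  -5.010515   178.10719435] 7.821222977681608 [ 0.16892302  0.37631277 -0.39297691] [ 0.01821765 -0.0416515   0.0069085 ]
```

View pics/k_crop.png

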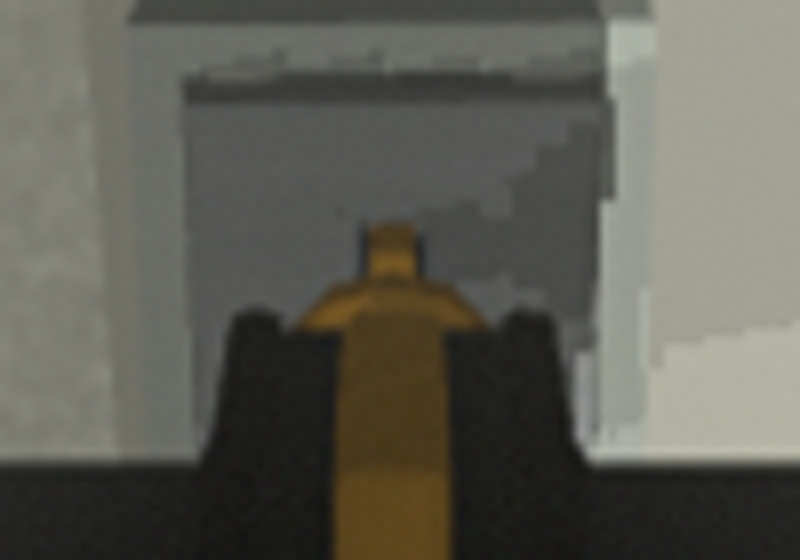

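>>> servo_tool --moves "0 0 1.5 0 0 0 0; 0 0 3 0 0 0 0; 0 0 4.5 0 0 0 0; 0 0 6 0 0 0 0; 0 0 7.5 0 0 0 0; 0 0 9 0 0 0 0; 0 0 10.5 0 0 0 0; 0 0 10.5 0 0 0 0"

```text
time_s: 12.75
tcp_pos: [626.6, -5.0, 167.4]
tool_rot: [-0.118, -3.139, 0.0]
ft_force: [-1.0, -0.4, -1.0]
width: 8.0
```

```bash
python3 - <<'E'
from h import *
o=arm.get_obs(); print(o["tcp_pos"],o["width"],o["ft_force"],o["wrist_torque"])
c=cam("wrist"); 
crop(c["image"],210,310,180,250,8,"pics/l_crop.png")
E
```

```text
[626.64223035  -4.98193719 167.42935258] 7.976978583409271 [-0.99976919 -0.38736351 -0.97037164] [ 0.02637106  0.07027762 -0.00394273]
```

View pics/l_crop.png

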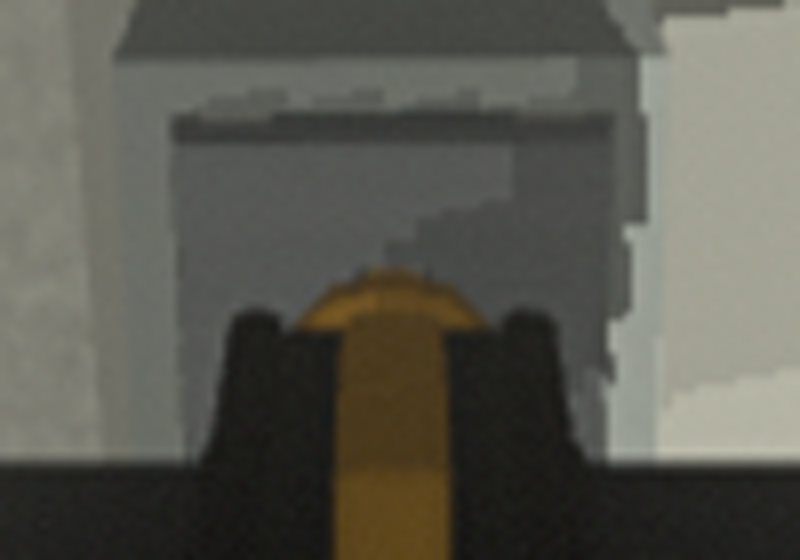

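>>> servo_tool --moves "0 0 1.5 0 0 0 0; 0 0 3 0 0 0 0; 0 0 4.5 0 0 0 0; 0 0 6 0 0 0 0; 0 0 7 0 0 0 0; 0 0 8 0 0 0 0; 0 0 8.5 0 0 0 0; 0 0 8.5 0 0 0 0"

```text
time_s: 13.8
tcp_pos: [626.7, -5.0, 159.3]
tool_rot: [0.117, 3.139, 0.0]
ft_force: [-1.7, -0.9, 2.0]
width: 7.8
```

```bash
python3 - <<'E'
from h import *
o=arm.get_obs(); print(o["tcp_pos"],o["width"],o["ft_force"],o["wrist_torque"])
c=cam("wrist"); 
crop(c["image"],210,310,180,250,8,"pics/m_crop.png")
E
```

```text
[626.73455981  -5.01126135 159.25535712] 7.800831693967003 [-1.68556246 -0.86064686  1.99719864] [0.01660634 0.32011373 0.02815247]
```

View pics/m_crop.png

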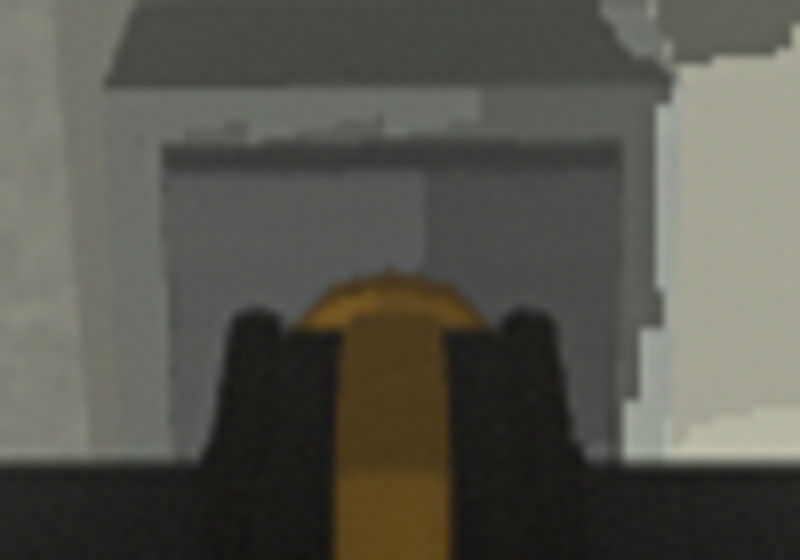

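>>> servo_tool --moves "0.4 0 0.3 0 0 0 0; 0.4 0 0.3 0 0 0.1 0; 0.4 0 0.3 0 0 0.2 0; 0.4 0 0.3 0 0 0.3 0; 0.4 0 0.3 0 0 0.4 0; 0.4 0 0.3 0 0 0.5 0; 0.4 0 0.3 0 0 0.5 0; 0.4 0 0.3 0 0 0.5 0"

```text
time_s: 14.85
tcp_pos: [626.8, -4.6, 159.0]
tool_rot: [0.886, 3.013, 0.001]
ft_force: [1.0, 0.9, 2.7]
width: 7.9
```

```bash
python3 - <<'E'
from h import *
o=arm.get_obs(); print(o["tcp_pos"],o["tool_rot"],o["width"],o["ft_force"],o["wrist_torque"],o["joints"])
c=cam("wrist"); 
crop(c["image"],160,360,150,250,4,"pics/n_crop.png")
E
```

```text
[626.81718598  -4.60858753 159.03819624] [8.86446089e-01 3.01285882e+00 9.93052975e-04] 7.88330230239292 [1.04609004 0.91849834 2.68229253] [ 0.40350488 -0.60751331 -0.00599973] [-0.48212771  0.35926424  0.52890094  1.6387995  -0.19229278  1.19446053
  1.08823417]
```

View pics/n_crop.png

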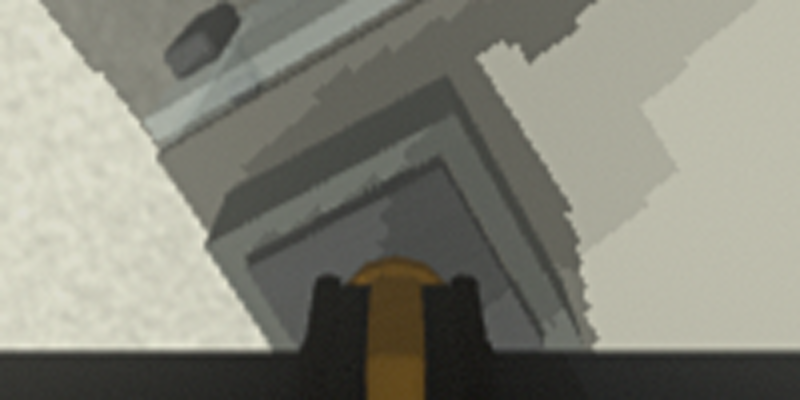

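>>> servo_tool --moves "0 0 0 0 0 0.1 0; 0 0 0 0 0 0.2 0; 0 0 0 0 0 0.3 0; 0 0 0 0 0 0.4 0; 0 0 0 0 0 0.5 0; 0 0 0 0 0 0.6 0; 0 0 0 0 0 0.7 0; 0 0 0 0 0 0.7 0"

```text
time_s: 15.9
tcp_pos: [627.1, -4.3, 159.1]
tool_rot: [1.867, 2.526, 0.002]
ft_force: [4.6, 1.9, 1.2]
width: 8.3
```

```bash
python3 - <<'E'
from h import *
o=arm.get_obs(); print(o["tcp_pos"],o["tool_rot"],o["width"],o["ft_force"],o["wrist_torque"])
c=cam("wrist"); 
cv2.imwrite("pics/o_wrist.png",c["image"])
E
```

```text
[627.13391538  -4.30456204 159.08174767] [1.86651492e+00 2.52558430e+00 2.36494565e-03] 8.252887494734539 [4.62279418 1.92996886 1.15898601] [ 0.65797066 -1.17037295  0.06862664]
```

View pics/o_wrist.png

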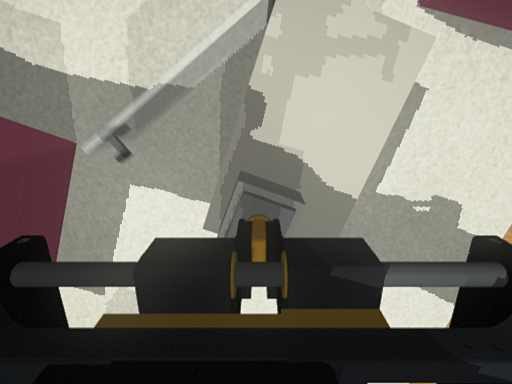

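>>> servo_tool --moves "0 0.3 0 0 0 0 0; 0 0.5 0 0 0 0 0; 0 0.5 0 0 0 0 0; 0 0.5 0 0 0 0 0; 0 0.5 0 0 0 0 0; 0 0.5 0 0 0 0 0; 0 0.5 0 0 0 0 0; 0 0.5 0 0 0 0 0" --squeeze 10

```text
time_s: 16.95
tcp_pos: [626.9, -4.7, 158.9]
tool_rot: [1.869, 2.525, 0.0]
ft_force: [2.6, 3.1, 4.8]
width: 8.2
```

```bash
python3 - <<'E'
from h import *
o=arm.get_obs(); print(o["tcp_pos"],o["tool_rot"],o["width"],o["ft_force"],o["wrist_torque"])
c=cam("wrist"); 
cv2.imwrite("pics/p_wrist.png",c["image"])
c=cam("scene"); crop(c["image"],140,340,150,280,4,"pics/p_scene.png")
E
```

```text
[626.90039309  -4.72295468 158.87844163] [1.86929873e+00 2.52475101e+00 3.71672978e-04] 8.150686295557284 [2.63413029 3.07137719 4.75073602] [ 0.79796994 -0.68786552  0.01771859]
```

View pics/p_wrist.png

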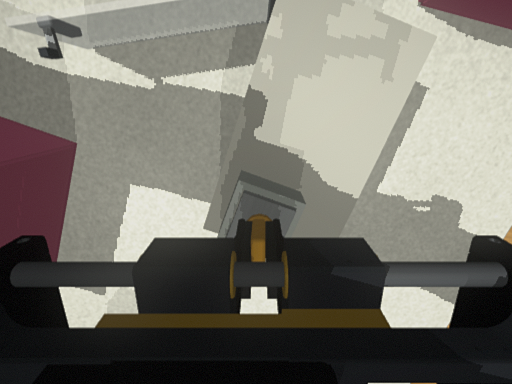

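View pics/p_scene.png

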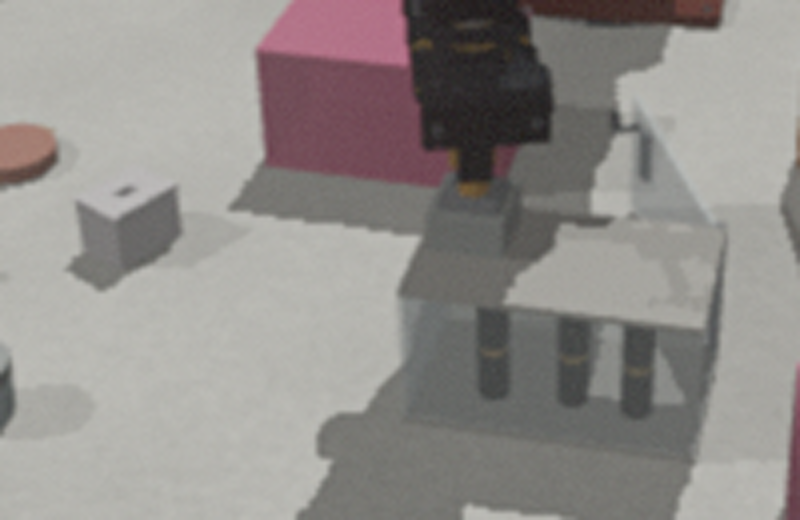

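>>> servo_tool --moves "0 0 0 0 0 0 9; 0 0 0 0 0 0 11; 0 0 0 0 0 0 15; 0 0 0 0 0 0 20; 0 0 0 0 0 0 30; 0 0 0 0 0 0 40; 0 0 0 0 0 0 40; 0 0 0 0 0 0 40"

```text
time_s: 18.05
tcp_pos: [626.8, -4.8, 158.8]
tool_rot: [1.87, 2.525, -0.0]
ft_force: [0.7, -0.1, -1.0]
width: 39.7
```

```bash
python3 - <<'E'
from h import *
o=arm.get_obs(); print(o["tcp_pos"],o["width"],o["ft_force"],o["wrist_torque"])
c=cam("wrist"); crop(c["image"],160,360,170,290,4,"pics/q.png")
E
```

```text
[626.78249363  -4.8454769  158.77087197] 39.66106185658057 [ 0.67015758 -0.0934033  -1.00980564] [-0.03315039  0.01314223  0.02779223]
```

View pics/q.png

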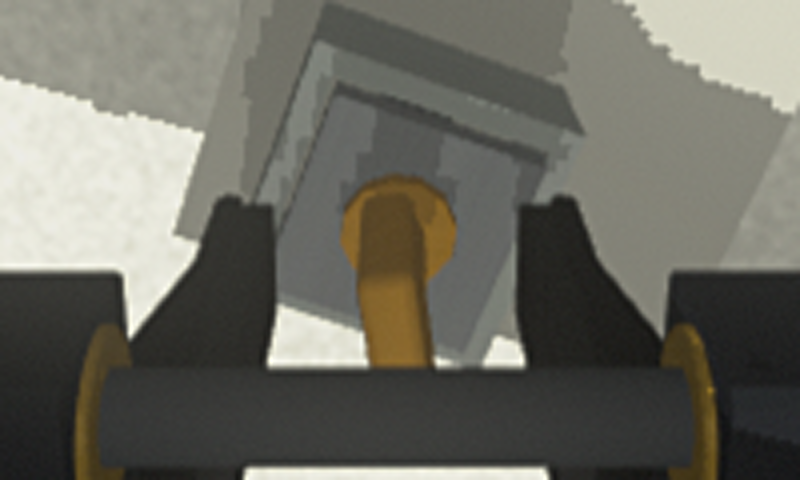

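>>> servo_tool --moves "0 0 -5 0 0 0 40; 0 0 -15 0 0 0 40; 0 0 -30 0 0 0 40; 0 0 -50 0 0 0 40; 0 0 -75 0 0 0 40; -20 0 -85 0 0 0 40; -40 0 -85 0 0 0 40; -40 0 -85 0 0 0 40"

```text
time_s: 19.1
tcp_pos: [638.2, -46.6, 243.0]
tool_rot: [1.875, 2.52, -0.003]
ft_force: [0.1, -0.4, 0.5]
width: 40.0
```

>>> servo_tool --moves "0 0 0 0 0 0 40; 0 0 0 0 0 0 40; 0 0 0 0 0 0 40; 0 0 0 0 0 0 40; 0 0 0 0 0 0 40; 0 0 0 0 0 0 40; 0 0 0 0 0 0 40; 0 0 0 0 0 0 40"

```text
time_s: 20.1
tcp_pos: [638.5, -43.1, 243.8]
tool_rot: [1.87, 2.525, -0.0]
ft_force: [0.1, -0.1, 0.3]
width: 40.1
```

```bash
python3 - <<'E'
from h import *
c=cam("wrist"); o=arm.get_obs(); print(o["time_s"],o["tcp_pos"],o["width"],o["ft_force"])
cv2.imwrite("pics/r_w.png",c["image"])
np.savez("r.npz",E=c["E"],R=c["R"],K=c["K"])
print(proj(c,[626.7,-5.5,143]),proj(c,[626.7,-5.5,185]))
u,v=proj(c,[626.7,-5.5,160]).astype(int);print(u,v)
crop(c["image"],u-50,u+50,v-40,v+40,7,"pics/r_crop.png")
s=cam("scene"); crop(s["image"],140,340,150,280,4,"pics/r_scene.png")
E
```

```text
20.15 [638.43739555 -43.1180915  243.76547106] 39.89841015060481 [-0.27445022  0.97559398 -1.94559106]
[259.06726251 148.88470202] [259.16324181 158.28286761]
259 152
```

View pics/r_crop.png

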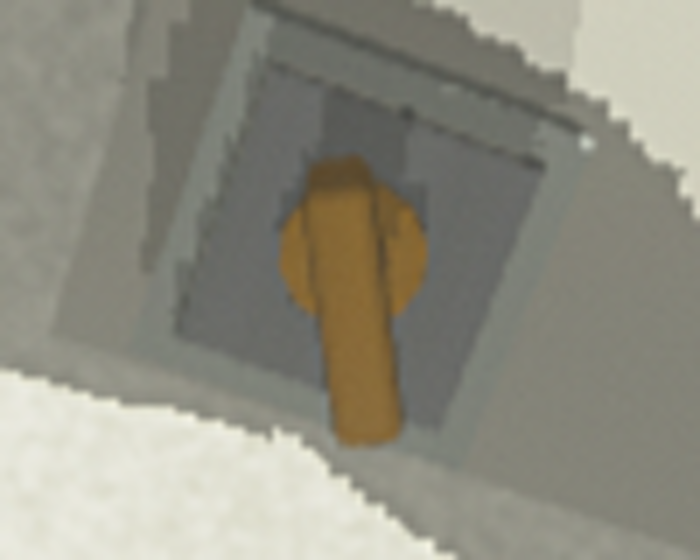

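View pics/r_scene.png

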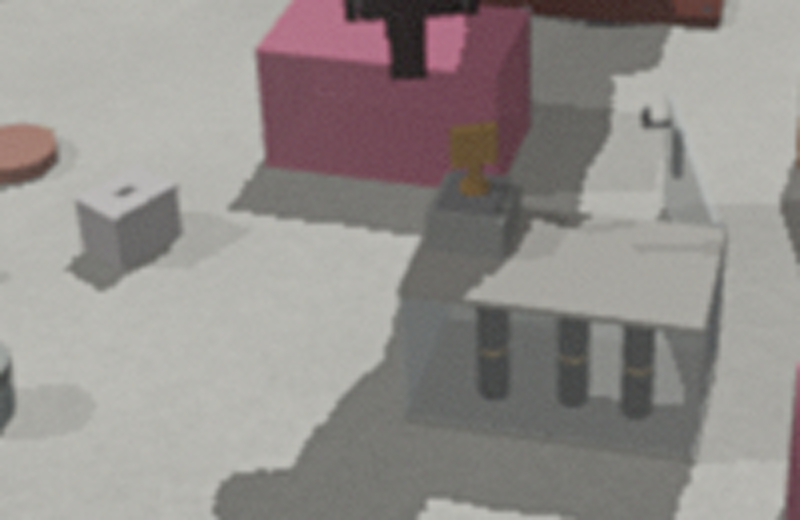

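View pics/r_w.png

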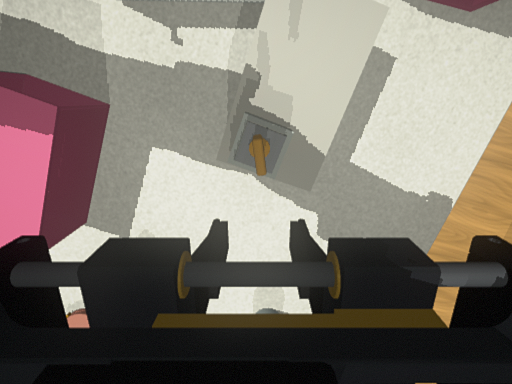

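```bash
python3 - <<'E'
from h import *
d=np.load("r.npz"); c={k:d[k] for k in d}
P=lambda x,y,z:plane(c,209+(x+.5)/7-.5,112+(y+.5)/7-.5,z)
q=[P(308,190,185),P(375,185,185),P(400,438,185),P(335,440,185)]
m=sum(q)/4; col=P(354,250,143); a=q[0]+q[1]-q[2]-q[3]
print(m,col,"tilt",np.linalg.norm((m-col)[:2])/42,"yaw",np.arctan2(a[1],a[0]),"len",np.linalg.norm(q[0]-q[3]))
f=P(258,58,139)-P(175,330,139); print("face edge yaw",np.arctan2(f[1],f[0]))
s=cam("scene")
# height of key top in scene: grip top edge middle at crop (474,126)
e,dd=ray(s,140+474/4,150+126/4); n=np.array([dd[0],dd[1]]); t=np.dot((m-e)[:2],n)/n.dot(n); print("key top height",(e+t*dd)[2])
print("collar scene px expected",proj(s,[626.7,-5.5,141]))
E
```

```text
[626.39508873  -4.2678329  185.        ] [626.33358175  -4.05883846 143.        ] tilt 0.005187077564990848 yaw 1.968491403786096 len 28.385874123524935
face edge yaw 1.5496075277525663
key top height 184.36360611386147
collar scene px expected [257.79644566 196.26928809]
```

```bash
python3 -c "
from rig import arm
print(arm.hand_in())"
```

```text
the job is handed in; nothing more can be done
None
```

I took the key from its stand, pushed it fully home in the lock, turned it clockwise and let go. The door swung open, and I handed the job in at about 20 s. The hand-in gives no verdict, so what follows is from my own measurements.

- **Keyhole:** I found it in two wrist pictures (triangulated height 139.8 mm against 139 given). The bit went in without catching.
- **Force:** The largest force I read was about 6 N, taken only between moves; the limit is 30 N. Sideways force rose to about 5 N at the end of the turn, so I eased it off before opening the fingers.
- **Key:** I turned it 1.2 rad, and after release it measured about 1.1 rad from where it went in. It stands upright (tilt about 0.005 rad), with its top at 184.4 mm; 185 mm is expected when fully home.
- **Door and lipsticks:** The door stands wide open by eye in the scene picture; I did not measure its angle. The three lipsticks are standing.
- **Other things:** The robot touched nothing when I handed in. I kept clear of the jar, compact and curler, but did not measure them again.

Two checks did not match exactly. The key grip measured 28.4–28.9 mm long in the wrist pictures instead of 30 mm, which I put down to edge reading. After release the key also sat about 0.1 rad back from the gripper's angle, within the play of the lock.

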